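# Load a coated panel into a spring-catch test cell base

## Task

Load the coating test cell base: lay the coated panel, cream face up, on the sprung contact plate between the corner guides, then lay the lugged clamp frame flat on top of it with a lug over each spring plunger. Press the frame squarely down with the press block until the panel bottoms out level and both plungers have snapped back over the lugs, then stand the press block back on its rubber mat. Set the panel and frame down rather than dropping them, and leave the beaker, stopper and jar undisturbed.

Things in the scene. Friction and masses are not known exactly. Their poses are not given: they have to be found in the camera images.
- nest: cell base, fixed to the bench: grey slab 170 x 90 x 10 mm with 4 slippery white corner guides. Origin at the centre of its underside; x along it through both plungers, z up; half-turn symmetric. The guides enclose 83 x 55 mm (x, y), upright to 58 mm above the bench, then flaring out to 67 mm. Long sides are open where |x| < 26 mm: fingers may reach down there beside the parts to 12 mm above the bench
- nest_seat (a point): fixed point of the base: centre of the sprung plate's top face while the plate is up, 40 mm above the bench, axes as the base. The laid panel's underside is here, the frame's 8 mm higher; their weight hardly sinks the plate. Pressed down, the panel bottoms on hard stops under its ends 20 mm above the bench, so the frame's top is then 36 mm above the bench
- plate (a joint): sprung contact plate (brass, 62 x 48 mm, rocks up to 5 degrees): m pressed down. 0 = up; 0.020 = bottomed, panel on its hard stops; about 0.0175 when the plungers hold the frame down. Spring 7.5 N at the top, 13.5 N at the bottom, part carried by the parts' weight; passing the plungers (6 to 15 mm down) adds 5 to 8 N, so the push peaks at 10 to 18 N there, before the bottom
- plunger_a (a joint): spring plunger at the base's +x end: steel bolt 20 mm wide, bevelled nose, knurled knob (ends 100 mm from the base's centre, 54 mm high). m pushed outward: 0 = sprung in, about 0.005 as a lug passes. Nose tip 46 mm from the base's centre, flat underside 38.5 mm above the bench, bevel from 41 up to 49 mm; a lug pushed down cams it out, then it snaps back over the lug
- plunger_b (a joint): the same spring plunger at the base's -x end, outward being -x
- panel_c (a point): centre of the coated test panel: steel slab 80 x 52 x 8 mm (x, y, z), about 0.28 kg, cream coating on top (+z), bare edges. Starts coated face up on a white block 60 x 36 mm, 25 mm high, which it overhangs all round by 8 to 10 mm
- frame_c (a point): centre of the clamp frame: aluminium plate 80 x 52 x 8 mm (x, y, z) with a round 36 mm window; at each end a lug 26 mm wide standing out 11 mm (102 mm over the lugs, along x); at mid-length on each long side a finger tab 34 mm long standing out 5 mm (62 mm over the tabs, along y); 0.09 kg, both faces alike. Starts flat on a second white block 60 x 36 mm, 25 mm high
- press_grip (a point): point in the press block's handle, 58 mm above its underside. Flat white foot 76 x 46 x 14 mm (x, y, z); upright black handle 40 (x) by 26 mm (y), from 20 to 86 mm above the underside; about 0.30 kg. Starts upright on its mat. The foot passes freely between the corner guides when its x lies along the base's x
- mat: the press block's black rubber mat, fixed, 140 x 110 x 3 mm (x, y, z); origin at the centre of its underside on the bench
- beaker: bystander: glass beaker, 72 mm across, 90 mm tall; origin at the centre of its underside
- stopper: bystander: black rubber stopper, 60 mm across, 42 mm tall; origin at the centre of its underside
- jar: bystander: capped amber jar, 64 mm across, 95 mm tall; origin at the centre of its underside
Things that resemble listed ones, but are neither listed nor needed, are in the scene too. What is shaped like the part that bears press_grip but brown is not meant. What is shaped like the part that bears panel_c but pink is not meant.

How it is judged (in metres and radians):
On the way, in this order (a step that is already met when the one before it is completed fails the run):
1. the coated panel lies level on the sprung contact plate between the corner guides, coated face up, let go of (x of panel_c in the frame of nest between -0.004 and 0.004 m and y of panel_c in the frame of nest between -0.004 and 0.004 m and z of panel_c in the frame of nest between 0.04 and 0.048 m and angle between panel_c's own z axis and vertical below 0.06 rad and contact force between the fingers and panel below 0.5 N), for 0.2 s.
2. the clamp frame lies flat on the panel between the corner guides, its lugs over the plunger noses, let go of (x of frame_c in the frame of nest between -0.004 and 0.004 m and y of frame_c in the frame of nest between -0.004 and 0.004 m and x of panel_c in the frame of nest between -0.004 and 0.004 m and y of panel_c in the frame of nest between -0.004 and 0.004 m and z of frame_c in the frame of panel_c between 0.006 and 0.01 m and z of frame_c in the frame of nest between 0.047 and 0.057 m and angle between frame_c's own z axis and vertical below 0.07 rad and contact force between the fingers and frame below 0.5 N), for 0.2 s.
3. the press block's foot, held square, presses on the frame until the panel bottoms out level on the hard stops (value of joint plate above 0.0188 m and angle between each of frame_c, panel_c's own z axis and vertical below 0.03 rad and angle between press_grip's own z axis and vertical below 0.06 rad and contact force between press and frame above 3 N), for 0.1 s.
At the end, for the whole second after the job is handed in: frame on panel, level (1.7 deg) and centred (4 mm) in the base, held down by both plungers (back in to 1.5 mm; frame centre under 36.5 mm, panel under 29.5 mm high, plate down over 15.5 mm); press block upright on its mat, within 45 mm of the mat's centre; all at rest (x of panel_c in the frame of nest between -0.004 and 0.004 m and y of panel_c in the frame of nest between -0.004 and 0.004 m and x of frame_c in the frame of nest between -0.004 and 0.004 m and y of frame_c in the frame of nest between -0.004 and 0.004 m and z of panel_c in the frame of nest below 0.0295 m and z of frame_c in the frame of nest below 0.0365 m and z of frame_c in the frame of panel_c between 0.006 and 0.01 m and angle between each of panel_c, frame_c's own z axis and vertical below 0.03 rad and value of joint plate above 0.0155 m and value of joint each of plunger_a, plunger_b below 0.0015 m and horizontal distance between press_grip and mat below 0.045 m and height (world z) of press_grip between 0.056 and 0.066 m and angle between press_grip's own z axis and vertical below 0.05 rad and linear speed of each of press, frame below 0.02 m/s); the robot touches nothing.
It fails at once if the beaker, stopper or jar is pushed more than 20 mm or tipped (distance of any of beaker, stopper, jar from where it was at the start of the episode above 0.02 m or angle between any of beaker, stopper, jar's own z axis and vertical above 0.25 rad).
It fails at once if the panel is dropped (falls freely faster than 0.8 m/s, a fall of over 30 mm) (linear speed of panel above 0.8 m/s and contact force between the fingers and panel below 0.1 N).
It fails at once if the frame is dropped (falls freely faster than 0.8 m/s, a fall of over 30 mm) (linear speed of frame above 0.8 m/s and contact force between the fingers and frame below 0.1 N).
It fails at once if the frame or panel is pushed down (plate down over 8 mm) by the fingers instead of the press block (value of joint plate above 0.008 m and (contact force between the fingers and frame above 1 N or contact force between the fingers and panel above 1 N)).
It also fails if it takes over 72 s, if anything falls off the work surface, if the arm or the gripper's body presses on something with over 40 N, if the wrist force passes 120 N, or if a joint passes its speed limit or range.

## Robot

A 6-joint arm with a two-finger parallel gripper is mounted at the origin on the work surface. World frame = base frame: x ahead of the robot, y to its left, z up, the work surface at z = 0. Lengths are in m, angles in degrees, forces in N, time in s.
With the tool pointing down it reaches from about 0.4 to 0.925 m from the base axis. Payload 12.5 kg.
Tool frame: the origin (TCP) lies midway between the tips of the shut fingers; the grasp point (between the pads) lies 19 mm behind it; z points along the fingers, y is the direction in which the jaws open and shut (so a half turn about z gives the same grasp; the last joint's range is limited). The gripper opens to 95 mm and grips with 3 to 60 N. Pads are 20 mm wide; open, the fingers measure 119 mm over their backs; the gripper's body (75 mm by 180 mm) begins 59 mm behind the grasp point.
Start: joints at [68.033, 28.126, 89.318, -0, 62.55, -6.05], TCP at [0.171, 0.601, 0.215] pointing down, gripper open.
Joint ranges: [-177.58, 177.58], [-47.91, 125.51], [2.72, 160], [-65.01, 245.01], [3.68, 167.84], [-153.87, 153.87]. Speed limits (degrees/s): [127.2, 127.2, 159.86, 180, 180, 180].

## Interface

Orientations are given as [roll, pitch, yaw] about the fixed x, y, z axes, in that order (R = Rz(yaw) Ry(pitch) Rx(roll)).
In Python, from cell import get_state, read_camera, finish_job gives the robot as it stands. The module is installed in compiled form; this text tells all that it offers.
- The arm moves only by the shell command python3 -m inch 'ROWS' [FORCE]. ROWS is JSON, a list of rows, each an object of numbers: "dx", "dy", "dz": the shift along the world's x, y, z in units of 25 mm (1.0 is 25 mm); "rx", "ry", "rz": the turn, a rotation vector about the world's x, y, z in units of 10 degrees (1.0 is 10 degrees); "hand": the closure, from 0 (fully open) to 1 (shut). A call has 1 to 12 rows; each row is the pose to reach, as a shift and turn from the pose measured when the call began; what a row does not reach only later rows make up. A row lasts 1/8 s, in which the tool goes at most 62.5 mm and 10.7 degrees, less where a joint would pass 70% of its speed; a pose out of reach is approached as far as the arm can. A call with a gripper value outside its range is refused whole. The fingers move at their own pace and stop on an object; FORCE is the grip in N (left out, the last holds). Time passes only in rows, so rows that repeat a pose let the fingers close. It gives the time, the measured TCP pose, the force and the opening at its end, in the units of the state.
- get_state(): the state, without advancing time (a new reading comes with each control period).
- read_camera(name): name is "scene" or "top"; returns a dict with "color" (480x640x3 uint8, red, green, blue), "depth" (480x640 float32, m along the optical axis (not along the pixel's ray), 0 where there is no reading), "fx", "fy", "cx", "cy" (pixels), "world_from_camera" (4x4, takes a point from camera to world coordinates). Camera axes: x right, y down, z forward; pixel columns grow to the right and rows downward; lengths in m; the calibration is good to about 2 mm. A picture is of the moment at which its call begins.
- finish_job(): hands the job in, once; it reports no verdict.
The state is a dict: "time": time; "joint_pos": joint angles; "joint_vel": joint speeds; "joint_efforts": joint torques, N m; "eef_pos": TCP position; "tcp_rot": TCP orientation; "contact_force": force on the tool from outside, world axes, zero at the start; "moment": the same for the moment, N m; "width": opening from 0.0 (shut) to 1.0 (fully open).
Only numpy, scipy, OpenCV 4.12 (cv2) and the standard library are available. Lean on these libraries where they do the work, as an engineer would, in place of code of your own. Each camera call takes 0.05 s, during which the arm holds its last target. There are 200 camera calls.

## Working session

There is one attempt and no reset: what is moved stays moved. The work goes in short steps, Python scripts to look and compute and a shell command to move; the robot and the scene stay as the last step left them, time stands still between calls to the robot, and variables do not carry over. Pictures are saved under pics/ and viewed, about 8 in all and at most 12, crops included, and the job is handed in when it is done.

```bash
mkdir -p pics; python3 - <<'E'
from cell import *
import cv2,numpy as np
s=get_state();print(s)
for n in("top","scene"):
    c=read_camera(n);np.savez(f"{n}0.npz",**c)
    cv2.imwrite(f"pics/{n}0.png",c["color"][:,:,::-1]);print(n,c["fx"],c["cx"],c["cy"],c["world_from_camera"].round(3).tolist())
E
```

```text
{'time': 0.0, 'joint_pos': array([ 6.80322960e+01,  2.81649094e+01,  8.93512721e+01,  3.65494250e-04,
        6.25471424e+01, -6.05062821e+00]), 'joint_vel': array([-0.01470799,  0.00838639,  0.06353443,  0.04100965,  0.07926247,
        0.06951923]), 'joint_efforts': array([-1.30009616e-03, -6.12635064e+01, -2.58190763e+01,  6.92658685e-02,
        4.80902789e-02, -1.87040123e-04]), 'eef_pos': array([0.17129082, 0.60081644, 0.21404658]), 'tcp_rot': array([-1.79937063e+02, -6.99713511e-03,  1.64082752e+02]), 'contact_force': array([ 1.0313739 , -0.62296795,  0.25066017]), 'moment': array([ 0.00249015, -0.00259421,  0.02892478]), 'width': 1.0017404240806789}
top 486.33077772806297 320.9642864559995 241.31123022799486 [[0.021, -0.998, 0.057, 0.552], [-1.0, -0.021, 0.002, -0.022], [-0.001, -0.057, -0.998, 0.945], [0.0, 0.0, 0.0, 1.0]]
scene 565.5159468222756 326.1549581697576 237.64167665327923 [[-0.279, 0.688, -0.669, 1.506], [0.96, 0.211, -0.184, 0.2], [0.015, -0.694, -0.72, 0.998], [0.0, 0.0, 0.0, 1.0]]
```

View pics/top0.png

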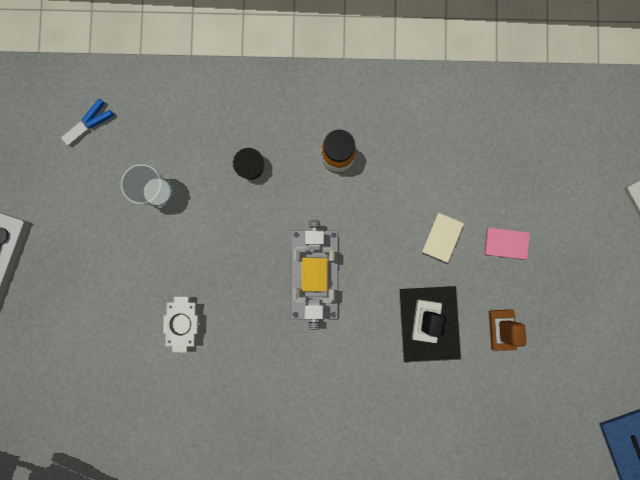

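View pics/scene0.png

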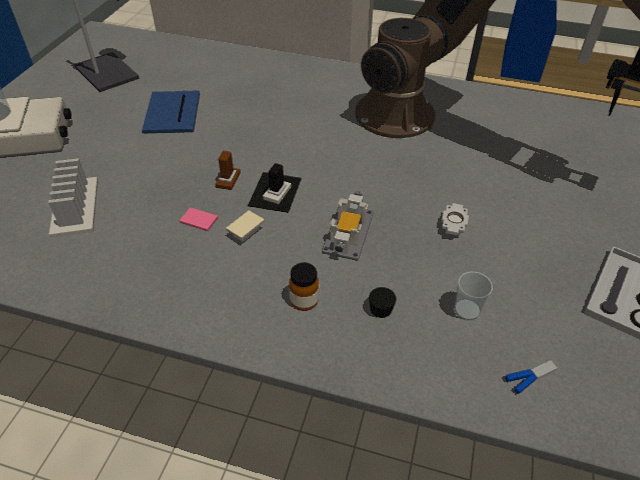

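The top view shows the cream panel at (443,238), frame at (181,324), base at (315,275), press on its mat at (430,322), jar at (338,150), stopper at (248,163) and beaker at (142,185). The pink and brown decoys are at right.

```bash
cat > h.py <<'E'
import cv2,numpy as np
def ray(c,uv,z):
    uv=np.atleast_2d(uv).astype(float);T=c["world_from_camera"]
    d=np.c_[(uv[:,0]-c["cx"])/c["fx"],(uv[:,1]-c["cy"])/c["fy"],np.ones(len(uv))]@T[:3,:3].T
    o=T[:3,3];return (o+d*((z-o[2])/d[:,2])[:,None])[:,:2]
def cloud(c):
    v,u=np.mgrid[:480,:640];D=c["depth"];T=c["world_from_camera"]
    P=np.stack([(u-c["cx"])/c["fx"]*D,(v-c["cy"])/c["fy"]*D,D],-1)
    return P@T[:3,:3].T+T[:3,3]
def rect(pts):
    (cx,cy),(w,h),a=cv2.minAreaRect((np.asarray(pts)*1000).astype(np.float32))
    if w<h:w,h,a=h,w,a+90
    return round(cx/1e3,4),round(cy/1e3,4),"long",round(w,1),"short",round(h,1),"longaxis",round((a+90)%180-90,1)
def blob(m,box):
    k=np.zeros_like(m,np.uint8);x0,y0,x1,y1=box;k[y0:y1,x0:x1]=m[y0:y1,x0:x1]
    n,l,s,_=cv2.connectedComponentsWithStats(k);i=1+s[1:,4].argmax();v,u=np.where(l==i);return np.c_[u,v]
E
python3 - <<'E'
from h import *
c=dict(np.load("top0.npz"));I=c["color"].astype(int);r,g,b=I[...,0],I[...,1],I[...,2];P=cloud(c)
hsv=cv2.cvtColor(c["color"],cv2.COLOR_RGB2HSV)
def rep(n,m,box,z):
    p=blob(m,box);print(n,len(p),rect(ray(c,p,z)),"depth z med",np.median(P[p[:,1],p[:,0],2]).round(4))
rep("panel",(r>170)&(r-b>25),(410,200,475,275),.033)
rep("frame",(g>140),(140,280,220,370),.033)
rep("plate",(hsv[...,1]>150)&(r>120),(285,220,345,330),.04)
rep("foot",(g>140),(400,285,462,362),.017)
rep("mat",(g<60),(380,270,480,380),.003)
Z=P[...,2]
rep("handle",(Z>.075)&(Z<.1),(400,285,480,362),.089)
rep("nestslab+",(Z>.006),(270,200,360,345),.010)
rep("guides/bolts",(Z>.045),(270,200,360,345),.055)
rep("panelZ",(Z>.02)&(Z<.045),(410,200,475,275),.033)
rep("frameZ",(Z>.015)&(Z<.045),(140,280,220,370),.033)
for n,box,z in(("jar",(310,120,370,185),.095),("stopper",(225,140,270,190),.042),("beaker",(110,155,180,220),.09)):
    rep(n,Z>z*.85,box,z)
ks=[cv2.resize(c["color"][y0:y1,x0:x1,::-1],(400,400*(y1-y0)//(x1-x0)),interpolation=0) for x0,y0,x1,y1 in((265,210,365,340),(140,270,240,400))]
cv2.imwrite("pics/crop.png",cv2.hconcat([k[:520] for k in ks]))
E
```

```text
panel 1164 (0.6173, -0.2484, 'long', 80.0, 'short', 51.8, 'longaxis', -22.2) depth z med 0.0337
frame 1409 (0.4451, 0.2388, 'long', 103.3, 'short', 63.4, 'longaxis', 1.2) depth z med 0.0335
plate 824 (0.5422, -0.0087, 'long', 61.1, 'short', 44.6, 'longaxis', 1.2) depth z med 0.0409
foot 559 (0.4584, -0.2239, 'long', 74.9, 'short', 46.3, 'longaxis', -7.2) depth z med 0.0185
mat 3374 (0.4529, -0.2322, 'long', 138.9, 'short', 108.5, 'longaxis', 4.1) depth z med 0.0043
handle 363 (0.459, -0.2215, 'long', 40.2, 'short', 27.8, 'longaxis', -7.7) depth z med 0.0892
nestslab+ 4320 (0.5415, -0.0076, 'long', 206.8, 'short', 89.7, 'longaxis', 0.5) depth z med 0.0223
guides/bolts 405 (0.4698, -0.0087, 'long', 52.3, 'short', 32.7, 'longaxis', 1.2) depth z med 0.0567
panelZ 1222 (0.6167, -0.2469, 'long', 80.9, 'short', 53.4, 'longaxis', -21.7) depth z med 0.0336
frameZ 1542 (0.4451, 0.2386, 'long', 100.0, 'short', 63.3, 'longaxis', 2.0) depth z med 0.0336
jar 817 (0.7715, -0.0479, 'long', 55.6, 'short', 54.9, 'longaxis', 1.2) depth z med 0.0955
stopper 770 (0.7483, 0.1207, 'long', 57.6, 'short', 57.2, 'longaxis', 46.7) depth z med 0.0426
beaker 441 (0.6963, 0.3006, 'long', 74.8, 'short', 70.5, 'longaxis', 79.8) depth z med 0.0883
```

View pics/crop.png

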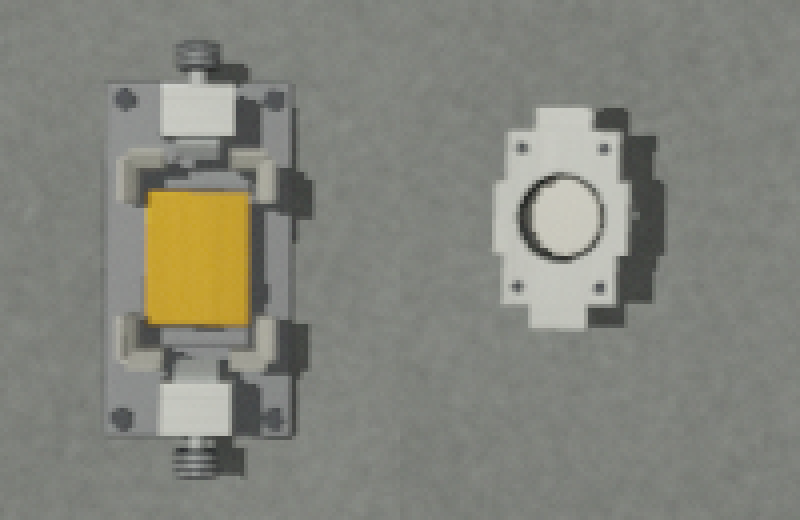

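The crop shows the base with its brass plate upright in the image and the frame flat on its block, tabs left and right. I'll refine the angles with moments and cross-check with the second view.

```bash
cat > m.py <<'E'
from h import *
def pca(q):
    m=q.mean(0);w,v=np.linalg.eigh(np.cov((q-m).T));a=np.degrees(np.arctan2(v[1,1],v[0,1]));return m.round(4),"angle",round((a+90)%180-90,2),"sizes",(np.sqrt(12*w)*1e3).round(1)
E
python3 - <<'E'
from m import *
B={"top":dict(panel=(410,200,475,275),frame=(140,280,220,370),plate=(285,220,345,330),foot=(400,285,462,362)),
"scene":dict(panel=(215,200,275,250),frame=(430,195,480,245),plate=(325,205,370,240),foot=(255,175,300,210))}
for n in B:
    c=dict(np.load(n+"0.npz"));I=c["color"].astype(int);r,g,b=I[...,0],I[...,1],I[...,2];P=cloud(c)
    hsv=cv2.cvtColor(c["color"],cv2.COLOR_RGB2HSV)
    M=dict(panel=(r>170)&(r-b>25)&(P[...,2]>.03),frame=(g>140)&(P[...,2]>.03),plate=(hsv[...,1]>150)&(r>120),foot=(g>140))
    for k,z in(("panel",.033),("frame",.033),("plate",.04)):
        p=blob(M[k],B[n][k])
        print(n,k,*pca(ray(c,p,z)),rect(ray(c,p,z)))
    # knobs + slab edges
    X=P.reshape(-1,3);Q=X[(abs(X[:,0]-.542)<.13)&(abs(X[:,1]+.0085)<.06)]
    for lo,hi in((.042,.056),(.0600,.07)):
        q=Q[(Q[:,2]>lo)&(Q[:,2]<hi)];print(n,lo,len(q),rect(q[:,:2]) if len(q)>5 else "")
    q=Q[(Q[:,2]>.007)&(Q[:,2]<.013)];print(n,"slab",rect(q[:,:2]))
c=dict(np.load("top0.npz"));I=c["color"]
# guides as light cream pixels above 0.05
P=cloud(c);m=(P[...,2]>.060)&(P[...,2]<.072);v,u=np.where(m[240:315,285:345]);u+=285;v+=240;q=ray(c,np.c_[u,v],.067);print("guides",len(q),rect(q),pca(q))
E
```

```text
top panel [ 0.6169 -0.2482] angle -21.9 sizes [51.3 79.1] (0.6171, -0.2482, 'long', 79.3, 'short', 51.2, 'longaxis', -21.6)
top frame [0.4447 0.2395] angle -0.05 sizes [ 61.  101.9] (0.445, 0.2396, 'long', 100.0, 'short', 61.4, 'longaxis', 2.1)
top plate [ 0.5429 -0.0086] angle 2.12 sizes [46.3 61.1] (0.5422, -0.0087, 'long', 61.1, 'short', 44.6, 'longaxis', 1.2)
top 0.042 593 (0.5421, -0.0063, 'long', 197.9, 'short', 53.1, 'longaxis', 1.1)
top 0.06 361 (0.5417, -0.008, 'long', 155.6, 'short', 70.7, 'longaxis', 1.0)
top slab (0.5427, -0.0076, 'long', 169.0, 'short', 89.9, 'longaxis', 0.4)
scene panel [ 0.6199 -0.2477] angle -21.86 sizes [50.1 78.5] (0.6192, -0.2479, 'long', 78.9, 'short', 49.9, 'longaxis', -21.8)
scene frame [0.448  0.2394] angle 0.68 sizes [ 58.7 102.8] (0.4466, 0.2389, 'long', 100.4, 'short', 60.4, 'longaxis', 0.1)
scene plate [ 0.5438 -0.0081] angle -5.12 sizes [45.5 59.5] (0.545, -0.0076, 'long', 62.1, 'short', 47.0, 'longaxis', 1.0)
scene 0.042 441 (0.544, -0.007, 'long', 203.3, 'short', 67.0, 'longaxis', 0.8)
scene 0.06 139 (0.5495, -0.0074, 'long', 158.1, 'short', 71.7, 'longaxis', 0.8)
scene slab (0.5468, -0.0072, 'long', 170.4, 'short', 90.3, 'longaxis', 1.1)
guides 344 (0.5382, -0.0082, 'long', 132.9, 'short', 70.4, 'longaxis', 1.1) (array([ 0.5407, -0.0082]), 'angle', np.float64(0.63), 'sizes', array([ 95.4, 148.6]))
```

```bash
python3 -m inch '[{"dx":4,"dy":-5},{"dx":8,"dy":-12},{"dx":12,"dy":-20},{"dx":17.9,"dy":-34,"rz":-0.6,"dz":-2},{"dx":17.9,"dy":-34,"rz":-0.6,"dz":-2},{"dx":17.9,"dy":-34,"rz":-0.6,"dz":-2},{"dx":17.9,"dy":-34,"rz":-0.6,"dz":-2},{"dx":17.9,"dy":-34,"rz":-0.6,"dz":-2},{"dx":17.9,"dy":-34,"rz":-0.6,"dz":-2},{"dx":17.9,"dy":-34,"rz":-0.6,"dz":-2},{"dx":17.9,"dy":-34,"rz":-0.6,"dz":-2},{"dx":17.9,"dy":-34,"rz":-0.6,"dz":-2}]' 25
```

```text
invalid input at $[0]: expected keys dx, dy, dz, rx, ry, rz, hand
```

```bash
python3 -m inch '[{"dx":4,"dy":-5,"dz":0,"rx":0,"ry":0,"rz":0,"hand":0},{"dx":8,"dy":-12,"dz":0,"rx":0,"ry":0,"rz":0,"hand":0},{"dx":12,"dy":-20,"dz":0,"rx":0,"ry":0,"rz":0,"hand":0},{"dx":17.9,"dy":-34,"dz":-2,"rx":0,"ry":0,"rz":-0.6,"hand":0},{"dx":17.9,"dy":-34,"dz":-2,"rx":0,"ry":0,"rz":-0.6,"hand":0},{"dx":17.9,"dy":-34,"dz":-2,"rx":0,"ry":0,"rz":-0.6,"hand":0},{"dx":17.9,"dy":-34,"dz":-2,"rx":0,"ry":0,"rz":-0.6,"hand":0},{"dx":17.9,"dy":-34,"dz":-2,"rx":0,"ry":0,"rz":-0.6,"hand":0},{"dx":17.9,"dy":-34,"dz":-2,"rx":0,"ry":0,"rz":-0.6,"hand":0},{"dx":17.9,"dy":-34,"dz":-2,"rx":0,"ry":0,"rz":-0.6,"hand":0},{"dx":17.9,"dy":-34,"dz":-2,"rx":0,"ry":0,"rz":-0.6,"hand":0},{"dx":17.9,"dy":-34,"dz":-2,"rx":0,"ry":0,"rz":-0.6,"hand":0}]' 25
```

```text
time: 1.6
eef_pos: [0.5246, -0.0599, 0.1777]
tcp_rot: [-179.9, -0.0, 158.1]
contact_force: [0.2, 0.2, 0.1]
width: 1.001
```

```bash
python3 -m inch '[{"dx":3.74,"dy":-7.52,"dz":-1,"rx":0,"ry":0,"rz":0,"hand":0},{"dx":3.74,"dy":-7.52,"dz":-1,"rx":0,"ry":0,"rz":0,"hand":0},{"dx":3.74,"dy":-7.52,"dz":-1,"rx":0,"ry":0,"rz":0,"hand":0},{"dx":3.74,"dy":-7.52,"dz":-1,"rx":0,"ry":0,"rz":0,"hand":0},{"dx":3.74,"dy":-7.52,"dz":-1,"rx":0,"ry":0,"rz":0,"hand":0},{"dx":3.74,"dy":-7.52,"dz":-2.5,"rx":0,"ry":0,"rz":0,"hand":0},{"dx":3.74,"dy":-7.52,"dz":-3.5,"rx":0,"ry":0,"rz":0,"hand":0},{"dx":3.74,"dy":-7.52,"dz":-3.5,"rx":0,"ry":0,"rz":0,"hand":0}]' 25
python3 - <<'E'
from cell import *;import cv2
t=read_camera("top")["color"][170:350,360:600,::-1];s=read_camera("scene")["color"][120:300,150:390,::-1]
cv2.imwrite("pics/a.png",cv2.resize(cv2.hconcat([t,s]),(800,300)))
print(get_state()["eef_pos"])
E
```

```text
time: 2.6
eef_pos: [0.6171, -0.2464, 0.0888]
tcp_rot: [-180.0, -0.2, 158.1]
contact_force: [-0.8, -0.4, -0.9]
width: 1.0
[ 0.61831364 -0.24730589  0.09120034]
```

View pics/a.png

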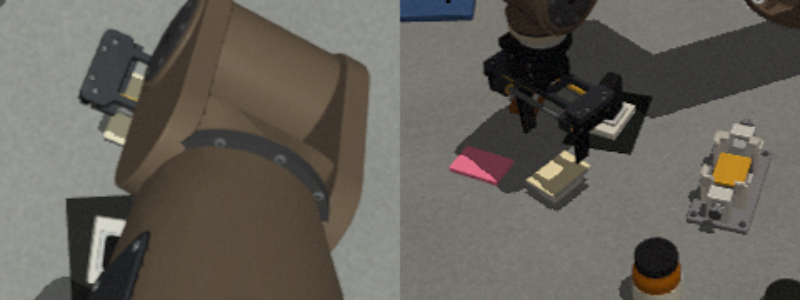

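```bash
python3 -m inch '[{"dx":0,"dy":-0.03,"dz":-1.5,"rx":0,"ry":0,"rz":0,"hand":0},{"dx":0,"dy":-0.03,"dz":-3.05,"rx":0,"ry":0,"rz":0,"hand":0},{"dx":0,"dy":-0.03,"dz":-3.05,"rx":0,"ry":0,"rz":0,"hand":0.2},{"dx":0,"dy":-0.03,"dz":-3.05,"rx":0,"ry":0,"rz":0,"hand":0.35},{"dx":0,"dy":-0.03,"dz":-3.05,"rx":0,"ry":0,"rz":0,"hand":0.42},{"dx":0,"dy":-0.03,"dz":-3.05,"rx":0,"ry":0,"rz":0,"hand":0.6},{"dx":0,"dy":-0.03,"dz":-3.05,"rx":0,"ry":0,"rz":0,"hand":0.6},{"dx":0,"dy":-0.03,"dz":-3.05,"rx":0,"ry":0,"rz":0,"hand":0.6},{"dx":0,"dy":-0.03,"dz":-3.05,"rx":0,"ry":0,"rz":0,"hand":0.6},{"dx":0,"dy":-0.03,"dz":-3.05,"rx":0,"ry":0,"rz":0,"hand":0.6}]' 30
```

```text
time: 3.95
eef_pos: [0.6185, -0.2481, 0.0156]
tcp_rot: [-179.9, 0.1, 158.1]
contact_force: [-1.7, 1.1, 6.1]
width: 0.545
```

```bash
python3 -m inch '[{"dx":0,"dy":0,"dz":1,"rx":0,"ry":0,"rz":0,"hand":0.6},{"dx":0,"dy":0,"dz":2.5,"rx":0,"ry":0,"rz":0,"hand":0.6},{"dx":0,"dy":0,"dz":4,"rx":0,"ry":0,"rz":0.5,"hand":0.6},{"dx":-0.6,"dy":2,"dz":4,"rx":0,"ry":0,"rz":1.2,"hand":0.6},{"dx":-1.2,"dy":4,"dz":4,"rx":0,"ry":0,"rz":1.8,"hand":0.6},{"dx":-1.8,"dy":6,"dz":4,"rx":0,"ry":0,"rz":2.27,"hand":0.6},{"dx":-2.4,"dy":8,"dz":4,"rx":0,"ry":0,"rz":2.27,"hand":0.6},{"dx":-2.98,"dy":9.3,"dz":4,"rx":0,"ry":0,"rz":2.27,"hand":0.6},{"dx":-2.98,"dy":9.6,"dz":4,"rx":0,"ry":0,"rz":2.27,"hand":0.6},{"dx":-2.98,"dy":9.6,"dz":4,"rx":0,"ry":0,"rz":2.27,"hand":0.6},{"dx":-2.98,"dy":9.6,"dz":4,"rx":0,"ry":0,"rz":2.27,"hand":0.6},{"dx":-2.98,"dy":9.6,"dz":4,"rx":0,"ry":0,"rz":2.27,"hand":0.6}]' 30
python3 - <<'E'
from cell import *;import cv2,numpy as np
c=read_camera("scene");np.savez("s1.npz",**c);t=read_camera("top")
cv2.imwrite("pics/b.png",cv2.hconcat([cv2.resize(c["color"][100:280,260:440,::-1],(400,400)),cv2.resize(t["color"][190:370,225:405,::-1],(400,400))]))
print(get_state())
E
```

```text
time: 5.45
eef_pos: [0.5442, -0.009, 0.1155]
tcp_rot: [-179.9, 0.1, -179.3]
contact_force: [0.6, 1.3, -2.8]
width: 0.542
{'time': 5.55, 'joint_pos': array([-7.85433838e+00,  2.88114829e+01,  1.06716769e+02, -7.21667387e-02,
        4.44104314e+01, -9.85501889e+01]), 'joint_vel': array([ 0.22066251, -0.05203268,  0.11834442,  0.02601026, -0.03048921,
        0.04426503]), 'joint_efforts': array([-2.09609623e-02, -5.69147480e+01, -1.99864715e+01, -3.73040093e-02,
        7.39148911e-02, -4.53535220e-03]), 'eef_pos': array([ 0.54416477, -0.00878495,  0.11551238]), 'tcp_rot': array([-1.79940892e+02,  5.30962330e-02, -1.79252597e+02]), 'contact_force': array([-0.49166499,  0.99611692, -2.88875137]), 'moment': array([ 0.04213305, -0.04182764,  0.01529514]), 'width': 0.5469760402249582}
```

View pics/b.png

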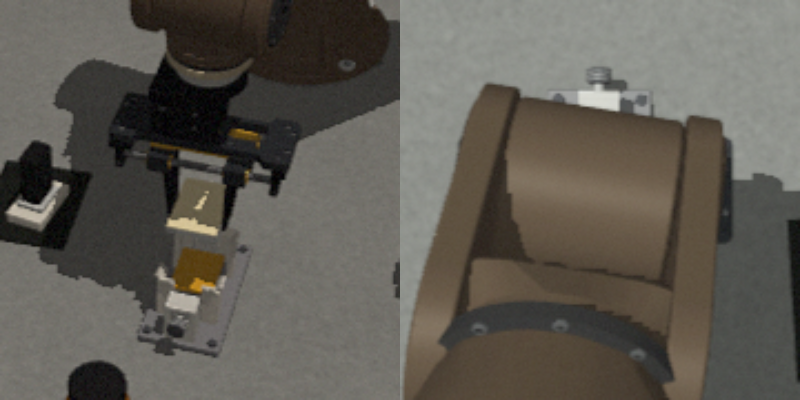

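The panel is held level above the plate. I'll lower it into the guides slowly.

```bash
python3 -m inch '[{"dx":0,"dy":0.03,"dz":-0.7,"rx":0,"ry":0,"rz":0,"hand":0.6},{"dx":0,"dy":0.03,"dz":-1.4,"rx":0,"ry":0,"rz":0,"hand":0.6},{"dx":0,"dy":0.03,"dz":-1.8,"rx":0,"ry":0,"rz":0,"hand":0.6},{"dx":0,"dy":0.03,"dz":-2.2,"rx":0,"ry":0,"rz":0,"hand":0.6},{"dx":0,"dy":0.03,"dz":-2.5,"rx":0,"ry":0,"rz":0,"hand":0.6},{"dx":0,"dy":0.03,"dz":-2.8,"rx":0,"ry":0,"rz":0,"hand":0.6},{"dx":0,"dy":0.03,"dz":-3.0,"rx":0,"ry":0,"rz":0,"hand":0.6},{"dx":0,"dy":0.03,"dz":-3.0,"rx":0,"ry":0,"rz":0,"hand":0.6},{"dx":0,"dy":0.03,"dz":-3.0,"rx":0,"ry":0,"rz":0,"hand":0.6}]' 30
python3 - <<'E'
from cell import *;s=get_state()
print(s["moment"].round(3))
E
```

```text
time: 6.68
eef_pos: [0.5443, -0.008, 0.0407]
tcp_rot: [-179.9, 0.1, -179.2]
contact_force: [0.1, -0.1, -2.4]
width: 0.541
[ 0.023 -0.038 -0.002]
```

```bash
python3 -m inch '[{"dx":0,"dy":0,"dz":-0.2,"rx":0,"ry":0,"rz":0,"hand":0.6},{"dx":0,"dy":0,"dz":-0.38,"rx":0,"ry":0,"rz":0,"hand":0.6},{"dx":0,"dy":0,"dz":-0.38,"rx":0,"ry":0,"rz":0,"hand":0.6},{"dx":0,"dy":0,"dz":-0.38,"rx":0,"ry":0,"rz":0,"hand":0.42},{"dx":0,"dy":0,"dz":-0.38,"rx":0,"ry":0,"rz":0,"hand":0.25},{"dx":0,"dy":0,"dz":-0.38,"rx":0,"ry":0,"rz":0,"hand":0.15},{"dx":0,"dy":0,"dz":-0.38,"rx":0,"ry":0,"rz":0,"hand":0.1},{"dx":0,"dy":0,"dz":1,"rx":0,"ry":0,"rz":0,"hand":0.1},{"dx":0,"dy":0,"dz":3,"rx":0,"ry":0,"rz":0,"hand":0.1},{"dx":0,"dy":0,"dz":4,"rx":0,"ry":0,"rz":0,"hand":0},{"dx":0,"dy":0,"dz":4,"rx":0,"ry":0,"rz":0,"hand":0}]' 30
```

```text
time: 8.05
eef_pos: [0.545, -0.0081, 0.1424]
tcp_rot: [-179.9, 0.3, -179.2]
contact_force: [-0.3, 0.2, -0.6]
width: 0.992
```

```bash
python3 -m inch '[{"dx":-1,"dy":2.5,"dz":0,"rx":0,"ry":0,"rz":0,"hand":0},{"dx":-2,"dy":5,"dz":0,"rx":0,"ry":0,"rz":0,"hand":0},{"dx":-3,"dy":7.4,"dz":0,"rx":0,"ry":0,"rz":0,"hand":0},{"dx":-3.95,"dy":9.5,"dz":0,"rx":0,"ry":0,"rz":-0.06,"hand":0},{"dx":-3.95,"dy":9.9,"dz":-1,"rx":0,"ry":0,"rz":-0.06,"hand":0},{"dx":-3.95,"dy":9.9,"dz":-2.2,"rx":0,"ry":0,"rz":-0.06,"hand":0},{"dx":-3.95,"dy":9.9,"dz":-2.2,"rx":0,"ry":0,"rz":-0.06,"hand":0},{"dx":-3.95,"dy":9.9,"dz":-2.2,"rx":0,"ry":0,"rz":-0.06,"hand":0}]' 30
python3 - <<'E'
from cell import *;from m import *
t=read_camera("top");s=read_camera("scene");np.savez("t2.npz",**t)
print(get_state()["eef_pos"],get_state()["tcp_rot"])
for n,c,box in(("top",t,(285,220,345,330)),("scene",s,(315,195,380,250))):
    I=c["color"].astype(int);r,b=I[...,0],I[...,2];P=cloud(c)
    p=blob((r>150)&(r-b>25)&(P[...,2]>.043)&(P[...,2]<.053),box);q=ray(c,p,.048);print(n,pca(q),rect(q),np.median(P[p[:,1],p[:,0],2]))
cv2.imwrite("pics/c.png",cv2.hconcat([cv2.resize(t["color"][210:340,265:365,::-1],(330,430)),cv2.resize(s["color"][120:260,310:460,::-1],(460,430))]))
E
```

```text
time: 9.05
eef_pos: [0.4464, 0.2392, 0.0875]
tcp_rot: [-179.9, 0.3, -179.9]
contact_force: [0.0, 0.4, -0.7]
width: 1.003
[0.44670737 0.23923234 0.08813424] [-179.93177357    0.33781858 -179.88212959]
top (array([ 0.5424, -0.0082]), 'angle', np.float64(1.39), 'sizes', array([51.2, 79.6])) (0.5423, -0.0078, 'long', 78.9, 'short', 49.8, 'longaxis', 1.2) 0.04896128256250232
scene (array([ 0.5432, -0.008 ]), 'angle', np.float64(1.5), 'sizes', array([50.3, 77. ])) (0.5446, -0.0077, 'long', 81.0, 'short', 51.9, 'longaxis', 1.6) 0.04721646742350799
```

View pics/c.png

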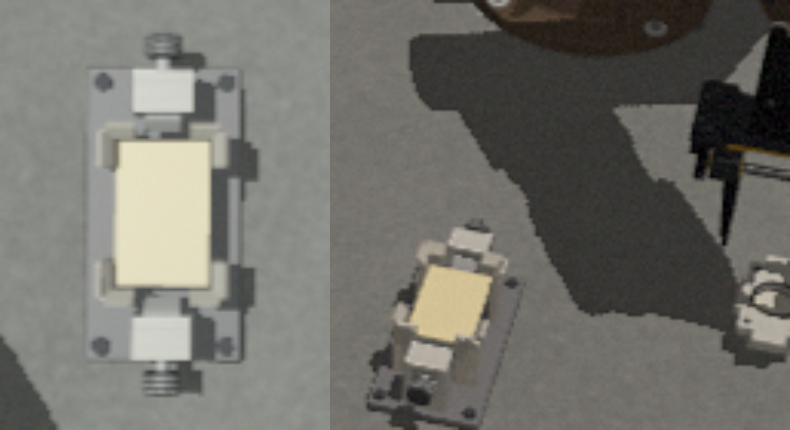

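The picture shows the panel seated between all four guides, top at about 48 mm. Next I grasp the frame.

```bash
python3 -m inch '[{"dx":0,"dy":0,"dz":-1.5,"rx":0,"ry":0,"rz":0,"hand":0},{"dx":0,"dy":0,"dz":-2.9,"rx":0,"ry":0,"rz":0,"hand":0},{"dx":0,"dy":0,"dz":-2.9,"rx":0,"ry":0,"rz":0,"hand":0.15},{"dx":0,"dy":0,"dz":-2.9,"rx":0,"ry":0,"rz":0,"hand":0.28},{"dx":0,"dy":0,"dz":-2.9,"rx":0,"ry":0,"rz":0,"hand":0.34},{"dx":0,"dy":0,"dz":-2.9,"rx":0,"ry":0,"rz":0,"hand":0.5},{"dx":0,"dy":0,"dz":-2.9,"rx":0,"ry":0,"rz":0,"hand":0.5},{"dx":0,"dy":0,"dz":-2.9,"rx":0,"ry":0,"rz":0,"hand":0.5},{"dx":0,"dy":0,"dz":-2.9,"rx":0,"ry":0,"rz":0,"hand":0.5}]' 20
```

```text
time: 10.28
eef_pos: [0.4472, 0.2394, 0.0167]
tcp_rot: [-180.0, 0.4, -179.9]
contact_force: [-0.7, -0.2, 8.5]
width: 0.649
```

```bash
python3 -m inch '[{"dx":0,"dy":0,"dz":1,"rx":0,"ry":0,"rz":0,"hand":0.5},{"dx":0,"dy":0,"dz":2.5,"rx":0,"ry":0,"rz":0,"hand":0.5},{"dx":0,"dy":0,"dz":4.2,"rx":0,"ry":0,"rz":0,"hand":0.5},{"dx":1,"dy":-2.2,"dz":4.2,"rx":0,"ry":0,"rz":0,"hand":0.5},{"dx":2,"dy":-4.4,"dz":4.2,"rx":0,"ry":0.04,"rz":0.1,"hand":0.5},{"dx":2.8,"dy":-6.6,"dz":4.2,"rx":0,"ry":0.04,"rz":0.1,"hand":0.5},{"dx":3.6,"dy":-8.8,"dz":4.2,"rx":0,"ry":0.04,"rz":0.1,"hand":0.5},{"dx":3.9,"dy":-9.9,"dz":4.2,"rx":0,"ry":0.04,"rz":0.1,"hand":0.5},{"dx":3.9,"dy":-9.9,"dz":4.2,"rx":0,"ry":0.04,"rz":0.1,"hand":0.5},{"dx":3.9,"dy":-9.9,"dz":4.2,"rx":0,"ry":0.04,"rz":0.1,"hand":0.5},{"dx":3.9,"dy":-9.9,"dz":4.2,"rx":0,"ry":0.04,"rz":0.1,"hand":0.5},{"dx":3.9,"dy":-9.9,"dz":4.2,"rx":0,"ry":0.04,"rz":0.1,"hand":0.5}]' 20
```

```text
time: 11.78
eef_pos: [0.5445, -0.0072, 0.1218]
tcp_rot: [-180.0, 0.0, -178.8]
contact_force: [0.3, -0.0, -0.6]
width: 0.652
```

```bash
python3 -m inch '[{"dx":0,"dy":-0.03,"dz":-0.7,"rx":0,"ry":0,"rz":0,"hand":0.5},{"dx":0,"dy":-0.03,"dz":-1.4,"rx":0,"ry":0,"rz":0,"hand":0.5},{"dx":0,"dy":-0.03,"dz":-1.9,"rx":0,"ry":0,"rz":0,"hand":0.5},{"dx":0,"dy":-0.03,"dz":-2.2,"rx":0,"ry":0,"rz":0,"hand":0.5},{"dx":0,"dy":-0.03,"dz":-2.5,"rx":0,"ry":0,"rz":0,"hand":0.5},{"dx":0,"dy":-0.03,"dz":-2.7,"rx":0,"ry":0,"rz":0,"hand":0.5},{"dx":0,"dy":-0.03,"dz":-2.9,"rx":0,"ry":0,"rz":0,"hand":0.5},{"dx":0,"dy":-0.03,"dz":-2.9,"rx":0,"ry":0,"rz":0,"hand":0.5}]' 20
```

```text
time: 12.78
eef_pos: [0.5444, -0.008, 0.049]
tcp_rot: [-180.0, 0.0, -178.8]
contact_force: [0.1, -0.3, -1.6]
width: 0.646
```

Clear of contact; lower the last 9 mm, release, and back off.

```bash
python3 -m inch '[{"dx":0,"dy":0,"dz":-0.2,"rx":0,"ry":0,"rz":0,"hand":0.5},{"dx":0,"dy":0,"dz":-0.37,"rx":0,"ry":0,"rz":0,"hand":0.5},{"dx":0,"dy":0,"dz":-0.37,"rx":0,"ry":0,"rz":0,"hand":0.5},{"dx":0,"dy":0,"dz":-0.37,"rx":0,"ry":0,"rz":0,"hand":0.32},{"dx":0,"dy":0,"dz":-0.37,"rx":0,"ry":0,"rz":0,"hand":0.2},{"dx":0,"dy":0,"dz":-0.37,"rx":0,"ry":0,"rz":0,"hand":0.1},{"dx":0,"dy":0,"dz":-0.37,"rx":0,"ry":0,"rz":0,"hand":0.05},{"dx":0,"dy":0,"dz":1,"rx":0,"ry":0,"rz":0,"hand":0.05},{"dx":0,"dy":0,"dz":3,"rx":0,"ry":0,"rz":0,"hand":0.05},{"dx":0,"dy":0,"dz":5,"rx":0,"ry":0,"rz":0,"hand":0},{"dx":0,"dy":0,"dz":5.5,"rx":0,"ry":0,"rz":0,"hand":0},{"dx":0,"dy":0,"dz":5.5,"rx":0,"ry":0,"rz":0,"hand":0}]' 20
```

```text
time: 14.28
eef_pos: [0.5444, -0.008, 0.1868]
tcp_rot: [-180.0, 0.1, -178.8]
contact_force: [-0.8, -0.4, 0.5]
width: 1.003
```

```bash
python3 -m inch '[{"dx":-0.8,"dy":-2.2,"dz":0,"rx":0,"ry":0,"rz":-0.3,"hand":0},{"dx":-1.6,"dy":-4.4,"dz":0,"rx":0,"ry":0,"rz":-0.86,"hand":0},{"dx":-2.4,"dy":-6.6,"dz":0,"rx":0,"ry":0,"rz":-0.86,"hand":0},{"dx":-3.35,"dy":-8.59,"dz":-1,"rx":0,"ry":0,"rz":-0.86,"hand":0},{"dx":-3.35,"dy":-8.59,"dz":-2.2,"rx":0,"ry":0,"rz":-0.86,"hand":0},{"dx":-3.35,"dy":-8.59,"dz":-2.2,"rx":0,"ry":0,"rz":-0.86,"hand":0},{"dx":-3.35,"dy":-8.59,"dz":-2.2,"rx":0,"ry":0,"rz":-0.86,"hand":0}]' 60
python3 - <<'E'
from cell import *;from m import *
t=read_camera("top");s=read_camera("scene");np.savez("t3.npz",**t)
print(get_state()["eef_pos"],get_state()["tcp_rot"])
for n,c,box in(("top",t,(285,220,345,330)),("scene",s,(315,185,380,250))):
    P=cloud(c);m=(P[...,2]>.0525)&(P[...,2]<.0595);m[:,:]&=(abs(P[...,0]-.543)<.053);p=blob(m,box);q=ray(c,p,.056);print(n,pca(q),rect(q))
cv2.imwrite("pics/d.png",cv2.hconcat([cv2.resize(t["color"][210:340,265:365,::-1],(330,430)),cv2.resize(s["color"][110:260,230:390,::-1],(459,430))]))
E
```

```text
time: 15.15
eef_pos: [0.4609, -0.2223, 0.1317]
tcp_rot: [-180.0, 0.0, 172.6]
contact_force: [0.3, 0.4, 0.3]
width: 0.999
[ 0.46121527 -0.22229471  0.13238181] [-1.79943937e+02  1.10263613e-01  1.72661574e+02]
top (array([ 0.5426, -0.0072]), 'angle', np.float64(1.48), 'sizes', array([ 59.5, 100.1])) (0.5415, -0.008, 'long', 101.9, 'short', 60.2, 'longaxis', 1.2)
scene (array([ 0.5449, -0.008 ]), 'angle', np.float64(0.79), 'sizes', array([ 65. , 107.2])) (0.5447, -0.0075, 'long', 106.1, 'short', 67.0, 'longaxis', -0.1)
```

View pics/d.png

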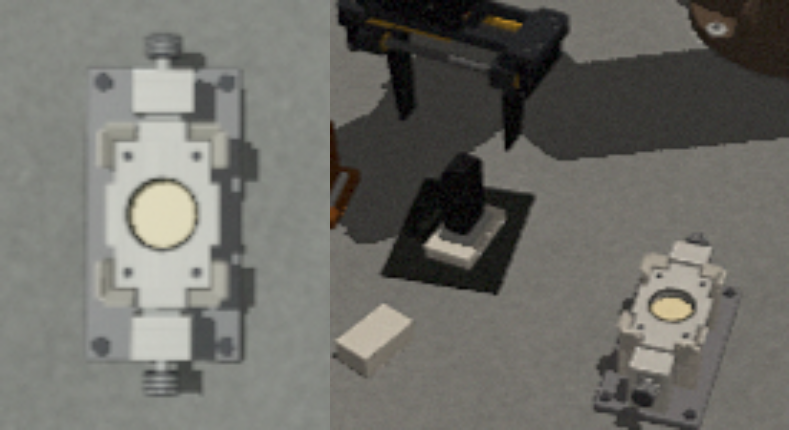

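The frame lies flat with a lug over each nose and centred. Next, grip the press block.

```bash
python3 -m inch '[{"dx":-0.02,"dy":-0.02,"dz":-1.5,"rx":0,"ry":0,"rz":0,"hand":0},{"dx":-0.02,"dy":-0.02,"dz":-3,"rx":0,"ry":0,"rz":0,"hand":0.2},{"dx":-0.02,"dy":-0.02,"dz":-3.6,"rx":0,"ry":0,"rz":0,"hand":0.4},{"dx":-0.02,"dy":-0.02,"dz":-3.6,"rx":0,"ry":0,"rz":0,"hand":0.6},{"dx":-0.02,"dy":-0.02,"dz":-3.6,"rx":0,"ry":0,"rz":0,"hand":0.66},{"dx":-0.02,"dy":-0.02,"dz":-3.6,"rx":0,"ry":0,"rz":0,"hand":0.7},{"dx":-0.02,"dy":-0.02,"dz":-3.6,"rx":0,"ry":0,"rz":0,"hand":0.8},{"dx":-0.02,"dy":-0.02,"dz":-3.6,"rx":0,"ry":0,"rz":0,"hand":0.9},{"dx":-0.02,"dy":-0.02,"dz":-3.6,"rx":0,"ry":0,"rz":0,"hand":0.9},{"dx":-0.02,"dy":-0.02,"dz":-3.6,"rx":0,"ry":0,"rz":0,"hand":0.9},{"dx":-0.02,"dy":-0.02,"dz":-3.6,"rx":0,"ry":0,"rz":0,"hand":0.9}]' 60
```

```text
time: 16.62
eef_pos: [0.4608, -0.2229, 0.0426]
tcp_rot: [-179.9, 0.1, 172.7]
contact_force: [-1.1, -2.0, 4.5]
width: 0.271
```

```bash
python3 -m inch '[{"dx":0,"dy":0,"dz":1.5,"rx":0,"ry":0,"rz":0,"hand":0.9},{"dx":0,"dy":0,"dz":3.5,"rx":0,"ry":0,"rz":0,"hand":0.9},{"dx":0.5,"dy":1,"dz":4.5,"rx":0,"ry":0,"rz":0.4,"hand":0.9},{"dx":1,"dy":3,"dz":4.5,"rx":0,"ry":0,"rz":0.83,"hand":0.9},{"dx":2,"dy":5,"dz":4.5,"rx":0,"ry":0,"rz":0.83,"hand":0.9},{"dx":2.8,"dy":7,"dz":4.5,"rx":0,"ry":0,"rz":0.83,"hand":0.9},{"dx":3.35,"dy":8.4,"dz":4.5,"rx":0,"ry":0,"rz":0.83,"hand":0.9},{"dx":3.35,"dy":8.6,"dz":4.5,"rx":0,"ry":0,"rz":0.83,"hand":0.9},{"dx":3.35,"dy":8.6,"dz":4.5,"rx":0,"ry":0,"rz":0.83,"hand":0.9},{"dx":3.35,"dy":8.6,"dz":4.5,"rx":0,"ry":0,"rz":0.83,"hand":0.9},{"dx":3.35,"dy":8.6,"dz":4.5,"rx":0,"ry":0,"rz":0.83,"hand":0.9}]' 60
python3 - <<'E'
from cell import *;from m import *
c=read_camera("scene");s=get_state();print(s["eef_pos"],s["tcp_rot"],s["contact_force"],s["moment"])
cv2.imwrite("pics/e.png",cv2.resize(c["color"][100:270,270:430,::-1],(560,595),interpolation=cv2.INTER_CUBIC))
E
```

```text
time: 18.0
eef_pos: [0.5444, -0.0089, 0.1551]
tcp_rot: [-179.9, 0.1, -179.1]
contact_force: [-1.7, 0.4, -3.2]
width: 0.273
[ 0.54445752 -0.00875722  0.15509899] [-1.79926820e+02  1.33604300e-01 -1.79109969e+02] [ 0.3511814   0.10886453 -3.04863931] [-0.00079697  0.01191513  0.01882947]
```

View pics/e.png

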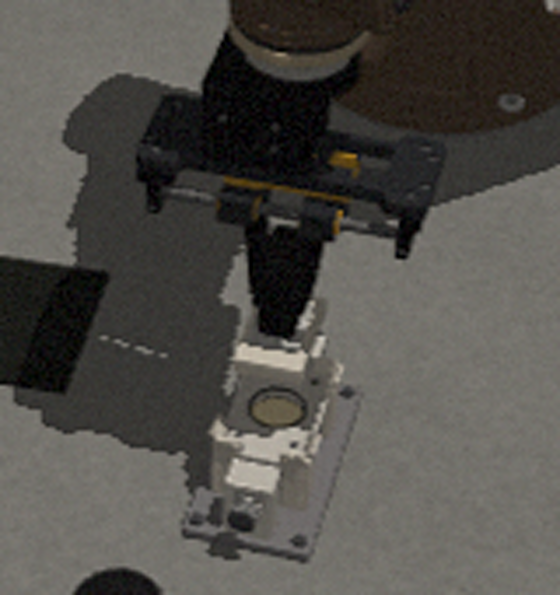

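The press block hangs square above the frame. Lower to just above it, then press in steps while watching the force.

```bash
python3 -m inch '[{"dx":0,"dy":0.03,"dz":-1,"rx":0,"ry":0,"rz":0,"hand":0.9},{"dx":0,"dy":0.03,"dz":-1.8,"rx":0,"ry":0,"rz":0,"hand":0.9},{"dx":0,"dy":0.03,"dz":-2.2,"rx":0,"ry":0,"rz":0,"hand":0.9},{"dx":0,"dy":0.03,"dz":-2.4,"rx":0,"ry":0,"rz":0,"hand":0.9},{"dx":0,"dy":0.03,"dz":-2.5,"rx":0,"ry":0,"rz":0,"hand":0.9},{"dx":0,"dy":0.03,"dz":-2.5,"rx":0,"ry":0,"rz":0,"hand":0.9},{"dx":0,"dy":0.03,"dz":-2.5,"rx":0,"ry":0,"rz":0,"hand":0.9}]' 60
```

```text
time: 18.92
eef_pos: [0.5446, -0.0081, 0.0931]
tcp_rot: [-179.9, 0.2, -179.1]
contact_force: [-2.2, -0.9, 1.8]
width: 0.276
```

```bash
python3 -m inch '[{"dx":0,"dy":0,"dz":-0.1,"rx":0,"ry":0,"rz":0,"hand":0.9},{"dx":0,"dy":0,"dz":-0.2,"rx":0,"ry":0,"rz":0,"hand":0.9},{"dx":0,"dy":0,"dz":-0.3,"rx":0,"ry":0,"rz":0,"hand":0.9},{"dx":0,"dy":0,"dz":-0.4,"rx":0,"ry":0,"rz":0,"hand":0.9},{"dx":0,"dy":0,"dz":-0.5,"rx":0,"ry":0,"rz":0,"hand":0.9},{"dx":0,"dy":0,"dz":-0.6,"rx":0,"ry":0,"rz":0,"hand":0.9},{"dx":0,"dy":0,"dz":-0.6,"rx":0,"ry":0,"rz":0,"hand":0.9}]' 60
```

```text
time: 19.8
eef_pos: [0.5448, -0.0081, 0.078]
tcp_rot: [-179.9, 0.2, -179.1]
contact_force: [-0.0, 0.1, 3.1]
width: 0.27
```

```bash
python3 -m inch '[{"dx":0,"dy":0,"dz":-0.06,"rx":0,"ry":0,"rz":0,"hand":0.9},{"dx":0,"dy":0,"dz":-0.12,"rx":0,"ry":0,"rz":0,"hand":0.9},{"dx":0,"dy":0,"dz":-0.15,"rx":0,"ry":0,"rz":0,"hand":0.9},{"dx":0,"dy":0,"dz":-0.15,"rx":0,"ry":0,"rz":0,"hand":0.9},{"dx":0,"dy":0,"dz":-0.15,"rx":0,"ry":0,"rz":0,"hand":0.9}]' 60; python3 -c "
from cell import *;s=get_state();print(s['contact_force'],s['moment'])"
```

```text
time: 20.42
eef_pos: [0.5449, -0.0081, 0.0755]
tcp_rot: [-179.9, 0.2, -179.1]
contact_force: [-4.4, -0.0, 20.7]
width: 0.27
[-4.40624133 -0.04044822 20.66693961] [ 0.16043021  1.3071393  -0.01081348]
```

```bash
python3 -m inch '[{"dx":0,"dy":0,"dz":-0.02,"rx":0,"ry":0.02,"rz":0,"hand":0.9},{"dx":0,"dy":0,"dz":-0.04,"rx":0,"ry":0.02,"rz":0,"hand":0.9},{"dx":0,"dy":0,"dz":-0.04,"rx":0,"ry":0.02,"rz":0,"hand":0.9}]' 60; python3 -c "
from cell import *;s=get_state();print(s['contact_force'],s['moment'],s['eef_pos'],s['tcp_rot'])"
```

```text
time: 20.8
eef_pos: [0.545, -0.0081, 0.0755]
tcp_rot: [-179.9, 0.1, -179.1]
contact_force: [-4.6, 1.0, 17.7]
width: 0.276
[-4.63129999  0.97685107 17.72623781] [ 0.15233928  0.90490607 -0.03034519] [ 0.54498857 -0.00811148  0.07552547] [-1.79901869e+02  8.79486526e-02 -1.79102924e+02]
```

```bash
python3 -m inch '[{"dx":0,"dy":0,"dz":-0.05,"rx":0,"ry":0.01,"rz":0,"hand":0.9},{"dx":0,"dy":0,"dz":-0.1,"rx":0,"ry":0.01,"rz":0,"hand":0.9},{"dx":0,"dy":0,"dz":-0.1,"rx":0,"ry":0.01,"rz":0,"hand":0.9},{"dx":0,"dy":0,"dz":-0.1,"rx":0,"ry":0.01,"rz":0,"hand":0.9}]' 60; python3 -c "
from cell import *;s=get_state();print(s['contact_force'],s['moment'],s['eef_pos'],s['tcp_rot'])"
```

```text
time: 21.3
eef_pos: [0.5451, -0.0081, 0.0754]
tcp_rot: [-179.9, 0.1, -179.1]
contact_force: [-10.4, 0.6, 36.3]
width: 0.272
[-10.40154146   0.63396472  36.27880656] [0.2201598  1.88660372 0.05706794] [ 0.54506611 -0.00813057  0.07544715] [-1.79885503e+02  8.26987852e-02 -1.79096343e+02]
```

```bash
python3 -m inch '[{"dx":0,"dy":0,"dz":0.3,"rx":0,"ry":0,"rz":0,"hand":0.9},{"dx":0,"dy":0,"dz":1,"rx":0,"ry":0,"rz":0,"hand":0.9},{"dx":0,"dy":0,"dz":2.5,"rx":0,"ry":0,"rz":0,"hand":0.9},{"dx":0,"dy":0,"dz":3.5,"rx":0,"ry":0,"rz":0,"hand":0.9},{"dx":-0.8,"dy":-2,"dz":3.5,"rx":0,"ry":0,"rz":0,"hand":0.9},{"dx":-1.6,"dy":-4,"dz":3.5,"rx":0,"ry":0,"rz":-0.4,"hand":0.9},{"dx":-2.4,"dy":-6,"dz":3.5,"rx":0,"ry":0,"rz":-0.83,"hand":0.9},{"dx":-3.4,"dy":-8,"dz":3,"rx":0,"ry":0,"rz":-0.83,"hand":0.9},{"dx":-3.4,"dy":-8.7,"dz":2,"rx":0,"ry":0,"rz":-0.83,"hand":0.9},{"dx":-3.4,"dy":-8.7,"dz":0.5,"rx":0,"ry":0,"rz":-0.83,"hand":0.9},{"dx":-3.4,"dy":-8.7,"dz":0,"rx":0,"ry":0,"rz":-0.83,"hand":0.9},{"dx":-3.4,"dy":-8.7,"dz":0,"rx":0,"ry":0,"rz":-0.83,"hand":0.9}]' 60
python3 - <<'E'
from cell import *;from m import *
t=read_camera("top");s=read_camera("scene");np.savez("t4.npz",**t)
print(get_state()["eef_pos"],get_state()["tcp_rot"])
for n,c,box in(("top",t,(285,220,345,330)),("scene",s,(315,185,380,250))):
    P=cloud(c);m=(P[...,2]>.030)&(P[...,2]<.0425)&(abs(P[...,0]-.543)<.043)&(abs(P[...,1]+.008)<.033)
    X=P[m];A=np.c_[X[:,:2]-[.543,-.008],np.ones(len(X))];k=np.linalg.lstsq(A,X[:,2],rcond=None)[0];print(n,len(X),"slopes,z",k.round(4))
cv2.imwrite("pics/f.png",cv2.hconcat([cv2.resize(t["color"][210:340,265:365,::-1],(330,430)),cv2.resize(s["color"][110:260,230:390,::-1],(459,430))]))
E
```

```text
time: 22.8
eef_pos: [0.4599, -0.2253, 0.075]
tcp_rot: [-179.9, -0.0, 172.6]
contact_force: [-0.6, 0.4, -2.5]
width: 0.269
[ 0.46059755 -0.22558971  0.0763071 ] [-1.79858635e+02  1.37934277e-01  1.72640298e+02]
top 1292 slopes,z [ 0.0017 -0.0034  0.038 ]
scene 468 slopes,z [ 0.0021 -0.0019  0.037 ]
```

View pics/f.png

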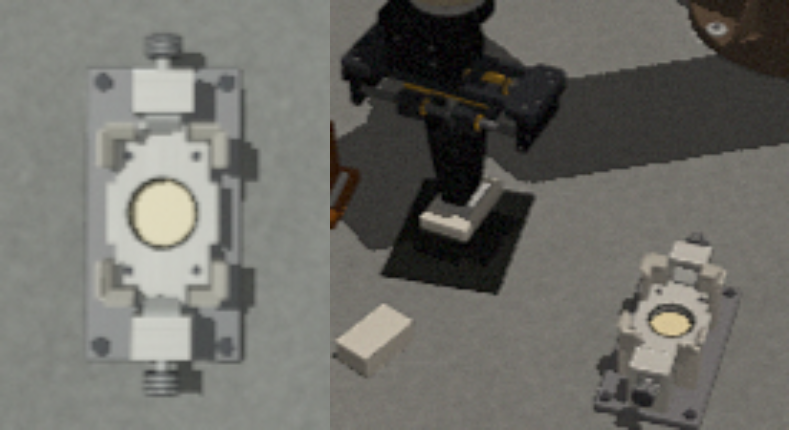

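The frame is held level at about 38 mm with both noses over the lugs. Now set the press down: 33.7 mm to go.

```bash
python3 -m inch '[{"dx":0,"dy":0,"dz":-0.6,"rx":0,"ry":0,"rz":0,"hand":0.9},{"dx":0,"dy":0,"dz":-1.1,"rx":0,"ry":0,"rz":0,"hand":0.9},{"dx":0,"dy":0,"dz":-1.3,"rx":0,"ry":0,"rz":0,"hand":0.9},{"dx":0,"dy":0,"dz":-1.36,"rx":0,"ry":0,"rz":0,"hand":0.9},{"dx":0,"dy":0,"dz":-1.36,"rx":0,"ry":0,"rz":0,"hand":0.9},{"dx":0,"dy":0,"dz":-1.36,"rx":0,"ry":0,"rz":0,"hand":0.9}]' 60
```

```text
time: 23.65
eef_pos: [0.4603, -0.2254, 0.0426]
tcp_rot: [-179.9, 0.1, 172.6]
contact_force: [-3.0, 1.0, 5.8]
width: 0.274
```

```bash
python3 -m inch '[{"dx":0,"dy":0,"dz":0,"rx":0,"ry":0,"rz":0,"hand":0.65},{"dx":0,"dy":0,"dz":0,"rx":0,"ry":0,"rz":0,"hand":0.5},{"dx":0,"dy":0,"dz":0,"rx":0,"ry":0,"rz":0,"hand":0.3},{"dx":0,"dy":0,"dz":0,"rx":0,"ry":0,"rz":0,"hand":0.2},{"dx":0,"dy":0,"dz":0,"rx":0,"ry":0,"rz":0,"hand":0.1},{"dx":0,"dy":0,"dz":1,"rx":0,"ry":0,"rz":0,"hand":0.1},{"dx":0,"dy":0,"dz":3,"rx":0,"ry":0,"rz":0,"hand":0.1},{"dx":0,"dy":0,"dz":5,"rx":0,"ry":0,"rz":0,"hand":0},{"dx":0,"dy":0,"dz":7,"rx":0,"ry":0,"rz":0,"hand":0},{"dx":0,"dy":0,"dz":7,"rx":0,"ry":0,"rz":0,"hand":0},{"dx":0,"dy":0,"dz":7,"rx":0,"ry":0,"rz":0,"hand":0}]' 60
python3 - <<'E'
from cell import *;from m import *
s=read_camera("scene");print(get_state()["eef_pos"])
P=cloud(s);Z=P[...,2];X=P[...,0];Y=P[...,1]
m=(Z>.084)&(Z<.095)&(abs(X-.46)<.04)&(abs(Y+.225)<.04);print("handle top",m.sum(),np.median(P[m],0),rect(P[m][:,:2]))
for n,x,y,z in(("jar",.7715,-.0479,.095),("stopper",.7483,.1207,.042)):
    m=(abs(Z-z)<.006)&(np.hypot(X-x,Y-y)<.06);print(n,rect(P[m][:,:2]))
cv2.imwrite("pics/g.png",s["color"][:,:,::-1])
E
```

```text
time: 25.02
eef_pos: [0.46, -0.2252, 0.217]
tcp_rot: [-179.9, 0.1, 172.6]
contact_force: [0.3, 0.5, 0.0]
width: 0.998
[ 0.45984624 -0.22509569  0.21645199]
handle top 105 [ 0.4626294  -0.22358513  0.08718088] (0.4626, -0.2232, 'long', 41.7, 'short', 26.8, 'longaxis', -2.7)
jar (0.7758, -0.0467, 'long', 56.3, 'short', 55.4, 'longaxis', -14.7)
stopper (0.7506, 0.1205, 'long', 61.6, 'short', 58.4, 'longaxis', -25.0)
```

View pics/g.png

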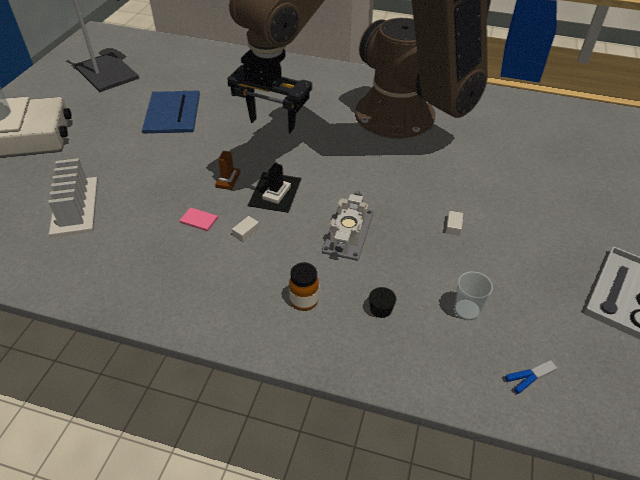

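The press stands upright on its mat at (276,188), the loaded base is at (349,222), and the bystanders are where they started. I'm handing in.

```bash
python3 -c "
from cell import *;print(finish_job())"
```

```text
the job is handed in; nothing more can be done
None
```

The job is done and handed in at about 25 s of the 72 s allowed. No verdict was reported.

- **Panel and frame:** I set the coated panel on the sprung plate, then the frame on top of it. Each was lowered between the guides before I let go.
- **Pressing:** I pressed with the block until it stopped moving, at a tool height of 75.5 mm where 75.6 mm was expected. The push reached 36 N, well above the springs' peak, so the panel had bottomed. A tilt of about 0.2° showed as a side moment, so I corrected it by 0.2 to 0.3°. Some moment remained at full push (1.9 N m).
- **Frame after pressing:** its top measured 37 to 38 mm high in both cameras, with slopes of 0.0034 rad at most. The picture shows both plunger noses over the lugs. I did not measure the plunger travel directly.
- **Press block:** it stands on its mat about 12 mm from the centre, with its handle top at 87 mm (89 mm expected). The fingers are open and clear.
- **Bystanders:** the jar and stopper are within about 5 mm of their first measured positions. The two cameras already differ by 2 to 3 mm, so I count them as unmoved. The beaker looks unmoved in the last picture, though I did not measure it.

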